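# Swap sample and blank on the reader's slide, then hold the slide at its click stop

### The arm

A 6-joint arm with a two-finger parallel gripper is mounted at the origin on the work surface. World frame = base frame: x ahead of the robot, y to its left, z up, the work surface at z = 0. Lengths are in m, angles in rad, forces in N, time in s.
With the tool pointing down it reaches from about 0.3 to 0.825 m from the base axis. Payload 5.4 kg.
Tool frame: the origin (TCP) lies between the finger pads, 19 mm behind the fingertips; this is the grasp point; z points along the fingers, y is the line along which they close (so a half turn about z gives the same grasp; the last joint's range is limited). The gripper opens to 92 mm and grips with 3 to 60 N. Pads are 20 mm wide; open, the fingers measure 128 mm over their backs; the gripper's body (75 mm by 189 mm) begins 69 mm behind the grasp point.
Start: joints at [1.095, 0.158, 1.597, -0, 1.386, -0.21], TCP at [0.151, 0.555, 0.233] pointing down, gripper open.
Joint ranges: [-2.91, 2.91], [-0.94, 2.29], [0.18, 2.7], [-1.29, 4.43], [0.17, 2.64], [-3, 3]. Speed limits (rad/s): [2.57, 2.57, 3.14, 3.14, 3.14, 3.14].

### API

Orientations are given as a rotation vector (axis times angle).
In Python, from rig import arm, camrig, workorder gives the robot as it stands (arm), with the cameras (camrig) and the job (workorder).
- The arm moves only by the shell command python3 shift.py 'ROWS' [FORCE]. ROWS is a JSON list of rows, 1 to 20 of them, each of 7 numbers: dx, dy, dz in a scale on which 1.0 is 0.5 m, then a rotation vector rx, ry, rz in normalised numbers (1 is pi rad), then the finger opening in m; each row shifts and turns the commanded pose from where the row before left it, along the tool's axes as they then stand; what a row does not reach is not made up. A row lasts 1/8 s, in which the tool goes at most 0.0625 m and 0.188 rad, less where a joint would pass 70% of its speed; a pose out of reach is approached as far as the arm can. The fingers move at their own pace and stop on an object; FORCE is the grip in N (left out, the last holds). Time passes only in rows, so rows that do not move let the fingers close. It prints the time, the measured TCP pose, the force, the opening and the grip force at its end. No shift or turn number may pass 1 either way. Input that does not fit is refused with a message, and nothing moves.
- arm.get_obs(): the state, without advancing time (a new reading comes with each control period).
- camrig.get_image(name): name is "scene" or "side" or "wrist"; returns the picture (480x640x3 uint8, red, green, blue); there is no depth.
- camrig.calibration(name): a dict with "mtx" (3x3 intrinsics, pixels), "R" (3x3) and "t" (3): a world point X has camera coordinates R X + t. Camera axes: x right, y down, z forward; pixel columns grow to the right and rows downward; lengths in m; the calibration is good to about 2 mm. A picture is of the moment at which its call begins: read the wrist's pose just before it. calibration takes no time and is no camera call; for the wrist camera it gives the pose at the moment of the call.
- workorder.close_job(): hands the job in; it is judged then, once.
The state is a dict: "time": time; "q": joint angles; "joint_velocities": joint speeds; "joint_torque": joint torques, N m; "tool_pos": TCP position; "eef_rot": TCP orientation; "contact_force": force on the tool from outside, world axes, zero at the start; "torque": the same for the moment, N m; "finger_gap": finger opening in m; "gripper_force": force on a finger pad.
Only numpy, scipy, OpenCV 4.12 (cv2) and the standard library are available. Lean on these libraries where they do the work, as an engineer would, in place of code of your own. Each camera call takes 0.05 s, during which the arm holds its last target. There are 200 camera calls.

### The job

On the photometer's sample slide the two jars stand in each other's nests: swap them so that the orange-capped sample jar stands in the orange nest (the measuring nest) and the blue-capped blank jar in the blue one; the cork mat is free for parking a jar meanwhile. Then grip the carriage's upright handle and slide the carriage along its rail towards the reader until you feel its ball drop into the notch, and finish there, still gripping the handle and keeping the ball seated in the notch. Leave the beaker and the two bottles alone.

Things in the scene. Friction and masses are not known exactly. Their poses are not given: they have to be found in the camera images.
- rail: fixed straight rail, 420 long, 110 wide, on the bench; origin under its middle; its y axis is the direction of sliding (from the parked end towards the notch)
- carriage: grey carriage on the rail, 78 (x) by 230 (y) by 14 mm, underside 36 and top 50 above the bench; origin at the centre of its underside; axes as the rail's. It starts parked at the end of its travel and slides only to its +y, at most 140; the notch lies 60 to 110 from the parked position. Sliding takes about 1 N; it stays where it is left
- handle_top (a point): centre of the top of the carriage's upright black handle with a red band: a rigid block 14 mm along the slide, 34 across it, 50 tall, its top 100 above the bench, 93 behind the carriage's origin (-y); pinch it from above with the fingers on its -y and +y faces; the nearest jar wall is 52 from the handle's face
- measuring_nest (a point): centre of the floor of the orange-marked measuring nest (front one, +y): a round recess of 47 mm diameter, 6 deep, floor 44 above the bench; axes as the rail's
- reference_nest (a point): the same for the blue-marked nest, 90 mm behind the measuring nest (-y)
- sample_jar: amber jar with orange cap, 38 mm diameter, 70 tall, about 0.12 kg; origin at the centre of its underside; at the start in the blue nest
- blank_jar: white jar with blue cap, same size; at the start in the orange nest
- mat: round cork mat, 90 mm diameter, 4 thick, fixed on the bench; origin at the centre of its underside; top 4 above the bench
- reader: white reader with blue foot, fixed at the rail's far side; 85 (x, away from the rail) by 90 (y) by 115 mm tall; origin under the middle of the face with the lens, 95 from the rail's middle line; axes as the rail's. With the ball in the notch the measuring nest is in front of the lens to within 8 mm along the rail: the exact place must be felt
- ball (a joint): height (m) of the spring-loaded 16 mm ball hidden under the carriage: about 0.0028 on the flat track (as at the start), 0 fully seated in the V notch; 0.0007 with the carriage 1 mm to either side of the notch, 0.0014 at 2 mm, 0.0021 at 3 mm. Pushing the carriage out of the notch takes about 5 N, either way; within 4 mm the ball draws a free carriage in
- beaker: glass beaker, 72 mm diameter, 85 tall, loose bystander; origin at the centre of its underside
- wash_bottle: white bottle with red cap, 64 mm diameter, 180 tall, loose bystander; origin at the centre of its underside
- reagent_bottle: amber bottle with black cap, 66 mm diameter, 150 tall, loose bystander; origin at the centre of its underside

How it is judged:
On the way, in this order (a step that is already met when the one before it is completed fails the run):
1. the jars are swapped: each stands released and upright in the nest of its cap's colour, the carriage not yet at the notch (distance between sample_jar and measuring_nest below 0.008 m and distance between blank_jar and reference_nest below 0.008 m and angle between each of sample_jar, blank_jar's own z axis and vertical below 0.08 rad and contact force between the fingers and sample_jar below 0.1 N and contact force between the fingers and blank_jar below 0.1 N and value of joint ball above 0.0022 m), for 0.2 s.
2. the carriage is gripped and its ball is seated in the notch (contact force between the fingers and carriage above 2 N and value of joint ball below 0.0016 m), for 0.5 s.
At the end, for the whole second after the job is handed in: The gripper still holds the carriage's handle (over 2 N, TCP within 55 mm of its top); the carriage is at rest, ball below 1.6 mm (within about 2 mm of the notch); each jar stands upright in the nest of its cap's colour (within 8 mm of the nest's centre) (all of step 2 and linear speed of carriage below 0.01 m/s and distance between the grasp point and handle_top below 0.055 m and distance between sample_jar and measuring_nest below 0.008 m and distance between blank_jar and reference_nest below 0.008 m and angle between each of sample_jar, blank_jar's own z axis and vertical below 0.08 rad); the arm keeps its last pose, push and grip.
It fails at once if a bystander was moved more than 25 mm (distance of any of beaker, wash_bottle, reagent_bottle from where it was at the start of the episode above 0.025 m).
It fails at once if a jar was tipped over (angle between any of sample_jar, blank_jar's own z axis and vertical above 0.7 rad).
It also fails if it takes over 72 s, if anything falls off the work surface, if the arm or the gripper's body presses on something with over 40 N, if the wrist force passes 120 N, or if a joint passes its speed limit or range.

## Working session

There is one attempt and no reset: what is moved stays moved. The work goes in short steps, Python scripts to look and compute and a shell command to move; the robot and the scene stay as the last step left them, time stands still between calls to the robot, and variables do not carry over. Pictures are saved under pics/ and viewed, at most 10 in all, crops included, and the job is handed in when it is done.

```bash
ls; mkdir -p pics; cat > h.py <<'E'
from rig import arm, camrig, workorder
import numpy as np, cv2
def snap(n,f):
    im=camrig.get_image(n); cv2.imwrite(f"pics/{f}.png",im[:,:,::-1]); return im
def ray(n,uv,z,c=None):
    c=c or camrig.calibration(n); K,R,t=[np.array(c[k],float) for k in("mtx","R","t")]
    o=-R.T@t; d=R.T@np.linalg.inv(K)@np.array([*uv,1.]); return o+d*(z-o[2])/d[2]
def proj(n,X):
    c=camrig.calibration(n); K,R,t=[np.array(c[k],float) for k in("mtx","R","t")]
    p=K@(R@np.array(X,float)+t.ravel()); return p[:2]/p[2]
E
python3 - <<'E'
from h import *
for n in("scene","side","wrist"):
    snap(n,n+"0"); c=camrig.calibration(n); print(n,np.round(c["mtx"],1).tolist(),np.round(-np.array(c["R"]).T@np.array(c["t"]).ravel(),3))
o=arm.get_obs(); print(o)
E
```

```text
pics
rig.py
shift.py
scene [[517.7, 0.0, 321.8], [0.0, 517.7, 240.9], [0.0, 0.0, 1.0]] [ 1.135 -0.558  1.074]
side [[477.2, 0.0, 315.2], [0.0, 477.2, 239.2], [0.0, 0.0, 1.0]] [ 0.305 -0.741  0.9  ]
wrist [[396.6, 0.0, 324.7], [0.0, 396.6, 240.4], [0.0, 0.0, 1.0]] [0.083 0.573 0.384]
{'time': 0.15, 'q': array([ 1.09487230e+00,  1.58897847e-01,  1.59788541e+00, -3.24293423e-05,
        1.38621762e+00, -2.10079374e-01]), 'joint_velocities': array([-3.27591631e-06, -1.22729168e-03, -5.13188296e-03,  1.00269251e-03,
       -5.87199036e-04,  9.46608015e-04]), 'joint_torque': array([ 1.07969499e-03, -3.85911226e+01, -3.22435999e+01,  7.01915380e-02,
        3.50631180e-02, -1.17118748e-04]), 'tool_pos': array([0.15087815, 0.55439445, 0.23257753]), 'eef_rot': array([-4.16291029e-01, -3.11344099e+00,  2.09972740e-03]), 'contact_force': array([-0.92769245,  1.15386107, -0.09775773]), 'torque': array([-0.00340384, -0.01751748,  0.05038695]), 'gripper_force': 0.0, 'finger_gap': 0.09181594471377771}
```

View pics/scene0.png

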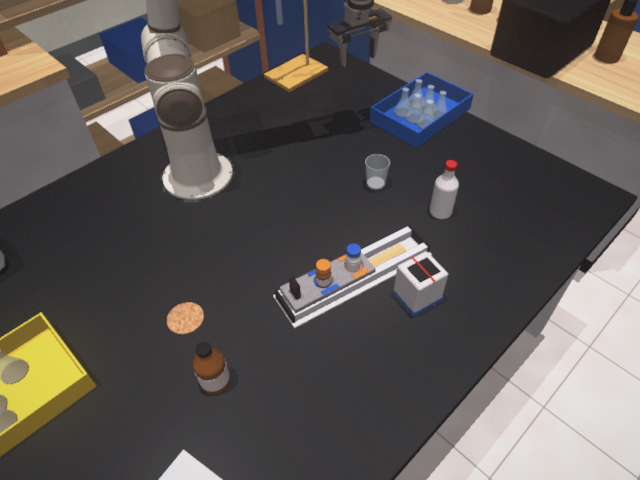

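View pics/side0.png

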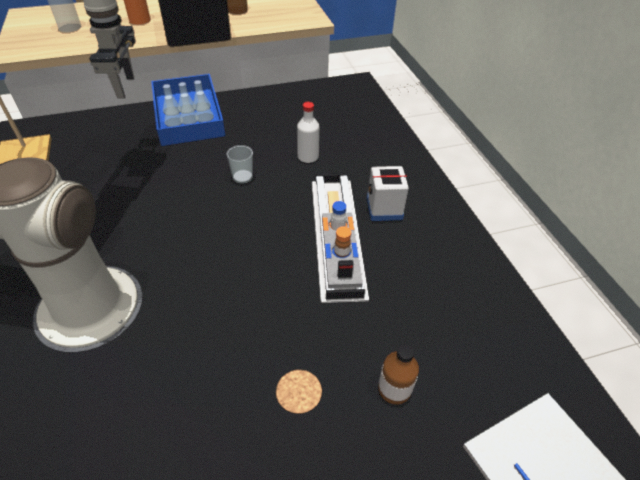

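Scene view: handle about (295,287), orange cap (323,267), blue cap (353,250), mat (185,318), amber bottle (211,370). Side view: handle (345,268), orange cap (343,233), blue cap (339,208), mat (299,391). I'll enlarge both.

```bash
python3 - <<'E'
from h import *
a=cv2.imread("pics/scene0.png")[225:325,265:435]; b=cv2.imread("pics/side0.png")[170:310,300:420]
cv2.imwrite("pics/c1.png",np.hstack([cv2.resize(a,None,fx=2.6,fy=2.6,interpolation=2),np.zeros((260,10,3),np.uint8)]) if 0 else np.hstack([cv2.copyMakeBorder(cv2.resize(a,None,fx=2.5,fy=2.5,interpolation=2),0,310,0,0,0),cv2.resize(b,None,fx=3,fy=4,interpolation=2)]))
for n,m,r,o,bl in(("scene",(185,318),(211,388),(323,265),(353,249)),("side",(299,391),(398,398),(343.5,232),(339,207))):
    print(n,"mat",ray(n,m,.004).round(3),"reag",ray(n,r,.0).round(3),"orange",ray(n,o,.114).round(3),"blue",ray(n,bl,.114).round(3))
print("beaker",ray("side",(241,178),0).round(3),"wash",ray("side",(308,156),0).round(3))
E
```

```text
scene mat [ 0.406 -0.329  0.004] reag [ 0.595 -0.393  0.   ] orange [ 0.592 -0.038  0.114] blue [0.609 0.047 0.114]
side mat [ 0.405 -0.331  0.004] reag [ 0.589 -0.397  0.   ] orange [ 0.589 -0.04   0.114] blue [0.606 0.042 0.114]
beaker [0.413 0.348 0.   ] wash [0.629 0.397 0.   ]
```

View pics/c1.png

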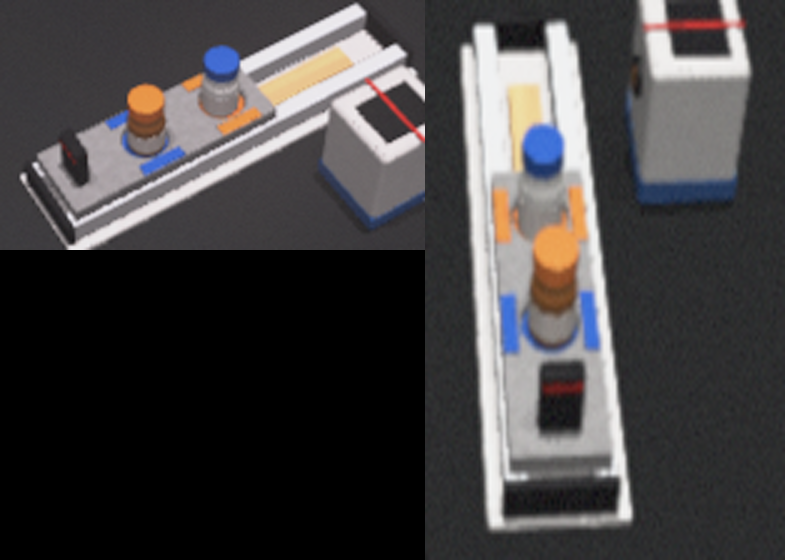

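Orange cap in the scene crop is at about (323.4,262.6), blue (353.8,246.2); in side (343.3,230.5) and (339.3,204.5). So the rail's y axis points roughly along (0.2,0.98). Next I move over the carriage for a close wrist look.

The manual's scale: shifts go in shares of 0.5 m and turns go in shares of pi rad. Converting my numbers, -0.0446 m / 0.5 = -0.0892, -0.0368 m / 0.5 = -0.0736, 0.188 rad / 3.1416 = 0.0598.

```bash
python3 shift.py '[[-0.0892,-0.0736,-0.0104,0,0,0,0.092],[-0.0892,-0.0736,-0.0104,0,0,0,0.092],[-0.0892,-0.0736,-0.0104,0,0,0,0.092],[-0.0892,-0.0736,-0.0104,0,0,0,0.092],[-0.0892,-0.0736,-0.0104,0,0,0,0.092],[-0.0892,-0.0736,-0.0104,0,0,0,0.092],[-0.0892,-0.0736,-0.0104,0,0,0,0.092],[-0.0892,-0.0736,-0.0104,0,0,0,0.092],[-0.0892,-0.0736,-0.0104,0,0,0,0.092],[-0.0892,-0.0736,-0.0104,0,0,0,0.092],[-0.0892,-0.0736,-0.0104,0,0,0,0.092],[-0.0892,-0.0736,-0.0104,0,0,0,0.092],[-0.0892,-0.0736,-0.0104,0,0,0,0.092],[0,0,0,0,0,0.0598,0.07],[0,0,0,0,0,0.0598,0.07],[0,0,0,0,0,0.0598,0.07],[0,0,0,0,0,0.0598,0.07],[0,0,0,0,0,0.0598,0.07],[0,0,0,0,0,0.0598,0.07],[0,0,0,0,0,0.0598,0.07]]'
python3 shift.py '[[0,0,0,0,0,0.0598,0.07],[0,0,0,0,0,0,0.07]]'
python3 - <<'E'
from h import *
c=camrig.calibration("wrist"); snap("wrist","w1"); import json
json.dump({k:np.array(v).tolist() for k,v in c.items()},open("w1.json","w"))
print(np.round(c["R"],3),-np.array(c["R"]).T@np.array(c["t"]).ravel())
E
```

```text
time: 2.65
tool_pos: [0.5846, -0.059, 0.3004]
eef_rot: [-2.236, -2.206, 0.001]
contact_force: [-0.3, -0.9, -0.1]
finger_gap: 0.07
gripper_force: 0.0
time: 2.9
tool_pos: [0.5846, -0.059, 0.3005]
eef_rot: [-2.425, -1.997, 0.001]
contact_force: [-0.4, -0.8, -0.6]
finger_gap: 0.0701
gripper_force: 0.0
[[ 0.981 -0.193 -0.002]
 [-0.186 -0.95   0.251]
 [-0.05  -0.246 -0.968]] [0.59809838 0.00955663 0.45202105]
```

View pics/w1.png

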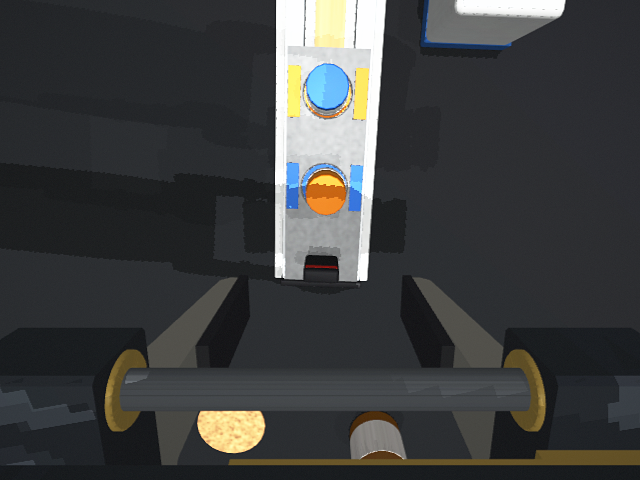

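Wrist view shows blue cap top at (328,87), orange cap top (326,192), carriage front corners (287,47) and (371,47), and the handle around (321,268). The jars look nested.

```bash
python3 - <<'E'
from h import *; import json
c=json.load(open("w1.json")); im=cv2.imread("pics/w1.png"); hsv=cv2.cvtColor(im,cv2.COLOR_BGR2HSV)
f=lambda *uv,z=.05: ray("wrist",uv,z,c)[:2].round(4)
for n,lo,hi,r in(("blue",(98,90,120),(125,255,255),(60,120,300,356)),("orange",(5,120,120),(25,255,255),(165,220,300,352))):
    m=cv2.inRange(hsv,lo,hi)[r[0]:r[1],r[2]:r[3]]; m=cv2.morphologyEx(m,cv2.MORPH_OPEN,np.ones((9,9)))
    k=max(cv2.findContours(m,0,1)[0],key=cv2.contourArea); (x,y),R=cv2.minEnclosingCircle(k); e=cv2.fitEllipse(k)
    print(n,x+r[2],y+r[0],R,e,f(x+r[2],y+r[0],z=.114))
print("hand",f(328,87,z=.114),f(326,192,z=.114))
L=[f(287,47),f(371,47),f(284,280),f(358,281)];print("corners",L)
d=(L[0]+L[1]-L[2]-L[3])/2; print(d,np.hypot(*d),np.arctan2(-d[0],d[1]))
print("handle top front/back edges",f(321,268,z=.1),f(321,281,z=.1))
for uv,z in(((323.4,262.6),.114),((353.8,246.2),.114)): print("scene",ray("scene",uv,z))
for uv,z in(((343.3,230.5),.114),((339.3,204.5),.114)): print("side",ray("side",uv,z))
a=im[240:290,280:370]; cv2.imwrite("pics/w1c.png",cv2.resize(np.vstack([a,im[150:230,280:370]]),None,fx=4,fy=4,interpolation=2))
E
```

```text
blue 327.4130439758301 85.9782600402832 22.677356719970703 ((27.257736206054688, 25.816757202148438), (42.04597091674805, 44.601959228515625), 176.5710906982422) [0.6074 0.0486]
orange 325.5 192.4285717010498 21.896072387695312 ((25.465776443481445, 27.396883010864258), (39.584251403808594, 43.2353630065918), 178.9520721435547) [ 0.5895 -0.0348]
hand [0.6077 0.0477] [ 0.59   -0.0345]
corners [array([0.5788, 0.0966]), array([0.6554, 0.0815]), array([ 0.526 , -0.1272]), array([ 0.6039, -0.1436])]
[0.05215 0.22445] 0.23042878509422385 -0.22829512251217404
handle top front/back edges [ 0.5715 -0.1052] [ 0.5689 -0.1178]
scene [ 0.58734604 -0.03217883  0.114     ]
scene [0.60398824 0.05517006 0.114     ]
side [ 0.59055241 -0.03535361  0.114     ]
side [0.60912079 0.04977533 0.114     ]
```

View pics/w1c.png

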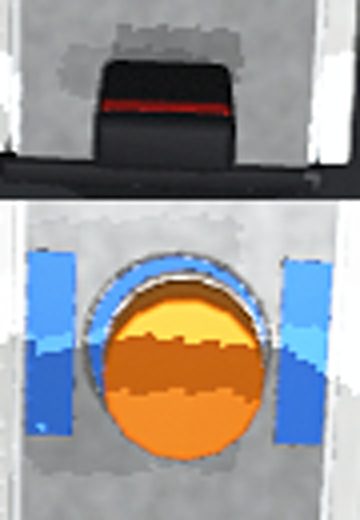

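The crop shows the handle's top face spanning rows ~266–281 and the blue nest ring, columns 301–347 with its upper edge at row 163.

```bash
python3 - <<'E'
from h import *; import json
c=json.load(open("w1.json")); f=lambda *uv,z=.05: ray("wrist",uv,z,c)[:2]
R=np.array(c["R"]);t=np.array(c["t"]).ravel();K=np.array(c["mtx"])
def P(X): p=K@(R@X+t); return p[:2]/p[2]
u=np.array([.208,.978]);
# ring: column centre and extreme row -> centre offset 23.5mm along rail
print("blue nest",f(324.3,163.2)-.0235*u,"orange nest",f(328,118.3)+.0235*u)
r=f(278,250,z=.05),f(278,20,z=.05)
# strips: blue strips centres / orange strips centres
s=[f(292.5,186),f(356.5,187)]; print("blue strips mid",np.mean(s,0))
s=[f(294,91.5),f(361.5,94)]; print("orange strips mid",np.mean(s,0))
for n,m in (("scene",(185,318)),("side",(299,391))): print(ray(n,m,.004))
o=arm.get_obs();print(o["tool_pos"],o["eef_rot"])
E
```

```text
blue nest [ 0.5874261  -0.03733401] orange nest [0.60897962 0.04996058]
blue strips mid [ 0.58804987 -0.03713433]
orange strips mid [0.60832423 0.04993725]
[ 0.40634225 -0.32876991  0.004     ]
[ 0.40500768 -0.33064511  0.004     ]
[ 0.58467474 -0.0590606   0.30056815] [-2.42318525e+00 -1.99862700e+00  5.82610014e-04]
```

To row units: 0.048 m / 0.5 = 0.096, 0.04 m / 0.5 = 0.08, 0.03 rad / 3.1416 = 0.0095.

```bash
python3 shift.py '[[0,0,0,0,0,0.0095,0.065],[0.073,0,0.08,0,0,0,0.065],[0.073,0,0.08,0,0,0,0.065],[0.073,0,0.08,0,0,0,0.065],[0,0,0,0,0,0,0.065],[0,0,0.096,0,0,0,0.065],[0,0,0.094,0,0,0,0.065],[0,0,0,0,0,0,0.065],[0,0,0,0,0,0,0.065]]' 15
```

```text
time: 4.08
tool_pos: [0.6111, 0.0468, 0.0888]
eef_rot: [2.455, 1.956, 0.004]
contact_force: [1.1, 0.4, 0.7]
finger_gap: 0.0653
gripper_force: 0.0
```

To row units: -0.0035 m / 0.5 = -0.007, 0.003 m / 0.5 = 0.006.

```bash
python3 shift.py '[[0,-0.007,0.006,0,0,0,0.065],[0,0,0,0,0,0,0.065],[0,0,0,0,0,0,0.03],[0,0,0,0,0,0,0.03],[0,0,0,0,0,0,0.03],[0,0,0,0,0,0,0.03]]' 15
```

```text
time: 4.82
tool_pos: [0.6062, 0.0484, 0.0831]
eef_rot: [2.456, 1.958, 0.001]
contact_force: [1.1, -0.1, 0.8]
finger_gap: 0.037
gripper_force: 15.0
```

To row units: -0.06 m / 0.5 = -0.12, -0.0517 m / 0.5 = -0.1034.

```bash
python3 shift.py '[[0,0,-0.1,0,0,0,0.03],[0,0,-0.12,0,0,0,0.03],[0,0,0,0,0,0,0.03],[-0.1034,-0.0278,0,0,0,0,0.03],[-0.1034,-0.0278,0,0,0,0,0.03],[-0.1034,-0.0278,0,0,0,0,0.03],[-0.1034,-0.0278,0,0,0,0,0.03],[-0.1034,-0.0278,0,0,0,0,0.03],[-0.1034,-0.0278,0,0,0,0,0.03],[-0.1034,-0.0278,0,0,0,0,0.03],[-0.1034,-0.0278,0,0,0,0,0.03],[0,0,0.1,0,0,0,0.03],[0,0,0.1,0,0,0,0.03],[0,0,0.06,0,0,0,0.03],[0,0,0,0,0,0,0.03],[0,0,0,0,0,0,0.03]]'
```

```text
time: 6.82
tool_pos: [0.4055, -0.3303, 0.0637]
eef_rot: [2.456, 1.958, 0.0]
contact_force: [0.3, -0.6, -1.0]
finger_gap: 0.0375
gripper_force: 15.0
```

To row units: 0.012 m / 0.5 = 0.024, 0.006 m / 0.5 = 0.012.

```bash
python3 shift.py '[[0,0,0.024,0,0,0,0.03],[0,0,0.012,0,0,0,0.03],[0,0,0.004,0,0,0,0.03],[0,0,0,0,0,0,0.03]]'; python3 -c "
from h import *
snap('side','s2')"
```

```text
time: 7.32
tool_pos: [0.4053, -0.3301, 0.0431]
eef_rot: [2.456, 1.958, -0.0]
contact_force: [-0.2, 0.5, -0.2]
finger_gap: 0.0373
gripper_force: 15.0
```

To row units: -0.052 m / 0.5 = -0.104, 0.0471 m / 0.5 = 0.0942.

```bash
python3 shift.py '[[0,0,0,0,0,0,0.065],[0,0,0,0,0,0,0.065],[0,0,0,0,0,0,0.065],[0,0,-0.104,0,0,0,0.065],[0,0,-0.104,0,0,0,0.065],[0,0,-0.104,0,0,0,0.065],[0,0,0,0,0,0,0.065],[0.0942,0.0326,0,0,0,0,0.065],[0.0942,0.0326,0,0,0,0,0.065],[0.0942,0.0326,0,0,0,0,0.065],[0.0942,0.0326,0,0,0,0,0.065],[0.0942,0.0326,0,0,0,0,0.065],[0.0942,0.0326,0,0,0,0,0.065],[0.0942,0.0326,0,0,0,0,0.065],[0,0,0,0,0,0,0.065],[0,0,0,0,0,0,0.065]]'; python3 - <<'E'
from h import *; import json
c=camrig.calibration("wrist"); json.dump({k:np.array(v).tolist() for k,v in c.items()},open("w2.json","w"))
a=snap("wrist","w2"); b=snap("side","s3")
cv2.imwrite("pics/m2.png",np.vstack([cv2.resize(a[:300,200:440],(480,600))])[:,:,::-1])
m=np.hstack([cv2.resize(a[0:300,200:440],(480,600)),cv2.resize(b[300:480,240:336],(320,600))]); cv2.imwrite("pics/m2.png",m[:,:,::-1])
E
```

```text
time: 9.38
tool_pos: [0.5891, -0.0343, 0.1976]
eef_rot: [-2.455, -1.957, 0.003]
contact_force: [-0.9, 0.1, 0.4]
finger_gap: 0.0651
gripper_force: 0.0
```

View pics/m2.png

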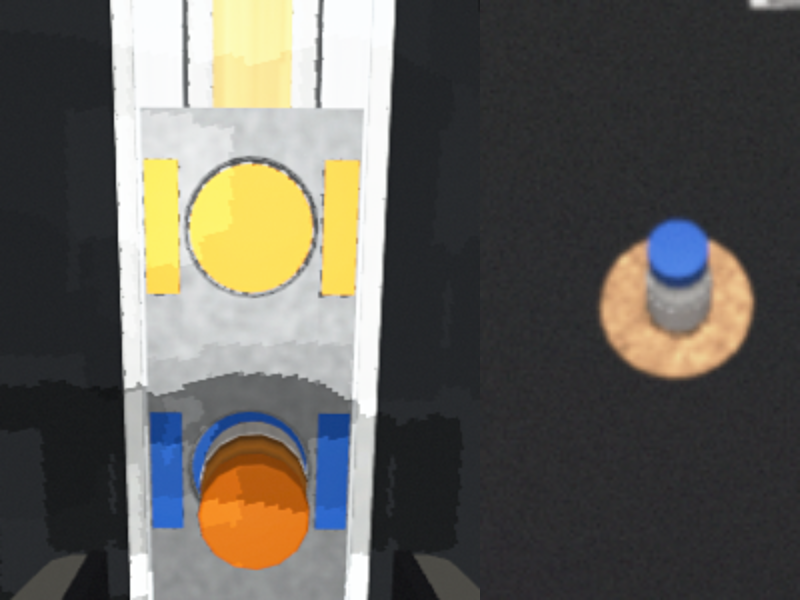

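Blank jar stands centred on the mat; the empty orange nest rim is centred at about (325.5,113.5) in the wrist image, the orange cap at about (327,256).

```bash
python3 - <<'E'
from h import *; import json
c=json.load(open("w2.json")); f=lambda *uv,z=.05: ray("wrist",uv,z,c)[:2]
u=np.array([.2236,.9747])
print("O",f(325.5,113.5),"B",f(325.7,205.5)-.0235*u,"cap",f(327,256,z=.114))
print("strips O",np.mean([f(280.5,113.5),f(370,113.5)],0),"B",np.mean([f(283.2,235),f(366,235)],0))
E
```

```text
O [0.60836744 0.05028974] B [ 0.58834474 -0.03780666] cap [ 0.58978573 -0.03539352]
strips O [0.60818169 0.05033239] B [ 0.58759737 -0.03725687]
```

To row units: 0.055 m / 0.5 = 0.11, 0.001 m / 0.5 = 0.002.

```bash
python3 shift.py '[[-0.001,0.002,0.11,0,0,0,0.065],[0,0,0.11,0,0,0,0.065],[0,0,0.008,0,0,0,0.065],[0,0,0,0,0,0,0.065],[0,0,0,0,0,0,0.03],[0,0,0,0,0,0,0.03],[0,0,0,0,0,0,0.03],[0,0,0,0,0,0,0.03],[0,0,-0.08,0,0,0,0.03],[0,0,-0.08,0,0,0,0.03],[0,0,0,0,0,0,0.03],[0,0,0,0,0,0,0.03]]' 15
```

```text
time: 10.98
tool_pos: [0.59, -0.0345, 0.1634]
eef_rot: [-2.455, -1.957, 0.002]
contact_force: [-0.5, -0.3, -2.0]
finger_gap: 0.0373
gripper_force: 15.0
```

To row units: 0.0435 m / 0.5 = 0.087, 0.0434 m / 0.5 = 0.0868.

```bash
python3 shift.py '[[0.0868,-0.0016,0,0,0,0,0.03],[0.087,-0.0014,0,0,0,0,0.03],[0,0,0,0,0,0,0.03],[0,0,0.08,0,0,0,0.03],[0,0,0.052,0,0,0,0.03],[0,0,0,0,0,0,0.03],[0,0,0,0,0,0,0.03]]'
```

```text
time: 11.85
tool_pos: [0.609, 0.0497, 0.0993]
eef_rot: [2.457, 1.957, 0.0]
contact_force: [0.7, 0.5, -0.6]
finger_gap: 0.0371
gripper_force: 15.0
```

To row units: 0.006 m / 0.5 = 0.012, 0.005 m / 0.5 = 0.01.

```bash
python3 shift.py '[[0.001,-0.002,0.012,0,0,0,0.03],[0,0,0.01,0,0,0,0.03],[0,0,0.008,0,0,0,0.03],[0,0,0,0,0,0,0.03],[0,0,0,0,0,0,0.03]]'
```

```text
time: 12.48
tool_pos: [0.6081, 0.0511, 0.0859]
eef_rot: [2.456, 1.958, -0.0]
contact_force: [-5.4, 0.6, 10.2]
finger_gap: 0.0375
gripper_force: 15.0
```

To row units: -0.001 m / 0.5 = -0.002.

```bash
python3 shift.py '[[0,0,-0.002,0,0,0,0.03],[0,0,0,0,0,0,0.03],[0,0,0,0,0,0,0.03]]'; python3 - <<'E'
from h import *
a=snap("wrist","w3"); b=snap("side","s4"); d=snap("scene","c4")
m=np.hstack([cv2.resize(a[100:300,240:400],(400,500)),cv2.resize(b[170:270,310:390],(400,500))]); cv2.imwrite("pics/m3.png",m[:,:,::-1])
E
```

```text
time: 12.85
tool_pos: [0.6081, 0.0511, 0.086]
eef_rot: [2.457, 1.958, 0.0]
contact_force: [-3.5, 1.1, 6.8]
finger_gap: 0.0373
gripper_force: 15.0
```

View pics/m3.png

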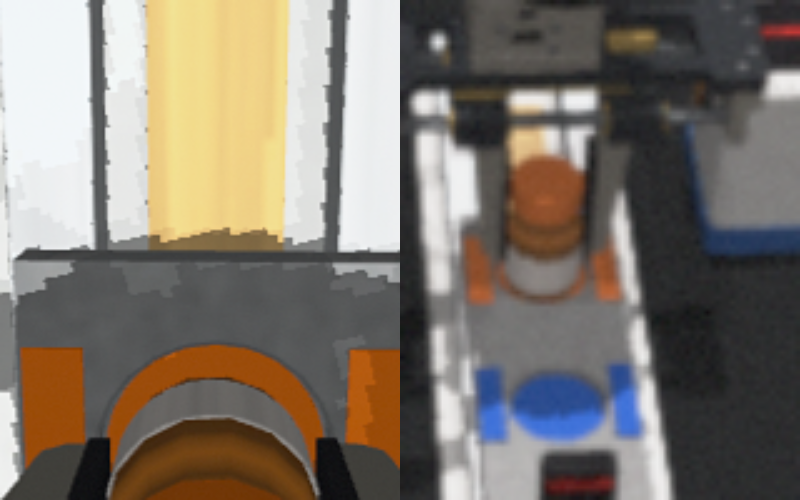

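Both views show the jar inside the orange nest ring, centred, orange floor visible in front: it stands on the floor and I pressed a bit. I relax and release.

To row units: -0.05 m / 0.5 = -0.1, -0.015 m / 0.5 = -0.03.

```bash
python3 shift.py '[[0,0,-0.002,0,0,0,0.03],[0,0,0,0,0,0,0.03],[0,0,0,0,0,0,0.065],[0,0,0,0,0,0,0.065],[0,0,0,0,0,0,0.065],[0,0,-0.1,0,0,0,0.065],[0,0,-0.1,0,0,0,0.065],[0,0,-0.03,0,0,0,0.065],[0,0,0,0,0,0,0.065]]'; python3 - <<'E'
from h import *; import json
c=camrig.calibration("wrist"); json.dump({k:np.array(v).tolist() for k,v in c.items()},open("w5.json","w"))
im=snap("wrist","w5")[:,:,::-1].copy(); hsv=cv2.cvtColor(im,cv2.COLOR_BGR2HSV)
m=cv2.morphologyEx(cv2.inRange(hsv,(3,120,90),(20,255,255)),cv2.MORPH_OPEN,np.ones((9,9)))[:,:]
for k in cv2.findContours(m,0,1)[0]:
    if cv2.contourArea(k)>500: (x,y),r=cv2.minEnclosingCircle(k); print(x,y,r,ray("wrist",(x,y),.114,c))
t=arm.get_obs()["tool_pos"]; print(t)
E
```

```text
time: 14.12
tool_pos: [0.6084, 0.0509, 0.2014]
eef_rot: [2.456, 1.957, 0.002]
contact_force: [0.4, -1.0, -0.6]
finger_gap: 0.0649
gripper_force: 0.0
323.2334899902344 250.3700408935547 31.347475051879883 [0.60761649 0.05277303 0.114     ]
365.0 230.5 29.601619720458984 [0.63566459 0.05943459 0.114     ]
283.5 230.0 28.987165451049805 [0.58662144 0.07103528 0.114     ]
[0.60733255 0.05105185 0.19967409]
```

To row units: -0.0521 m / 0.5 = -0.1042, -0.01405 m / 0.5 = -0.0281.

```bash
python3 shift.py '[[-0.1042,-0.0281,0,0,0,0,0.065],[-0.1042,-0.0281,0,0,0,0,0.065],[-0.1042,-0.0281,0,0,0,0,0.065],[-0.1042,-0.0281,0,0,0,0,0.065],[-0.1042,-0.0281,0,0,0,0,0.065],[-0.1042,-0.0281,0,0,0,0,0.065],[-0.1042,-0.0281,0,0,0,0,0.065],[-0.1042,-0.0281,0,0,0,0,0.065],[0,0,0,0,0,0,0.065],[0,0,0.1,0,0,0,0.065],[0,0,0.1,0,0,0,0.065],[0,0,0.09,0,0,0,0.065],[0,0,0.024,0,0,0,0.065],[0,0,0,0,0,0,0.065],[0,0,0,0,0,0,0.065]]'
```

```text
time: 16.05
tool_pos: [0.4065, -0.3312, 0.0457]
eef_rot: [2.454, 1.956, -0.0]
contact_force: [0.6, -0.0, 0.3]
finger_gap: 0.0646
gripper_force: 0.0
```

To row units: -0.052 m / 0.5 = -0.104, 0.0008 m / 0.5 = 0.0016.

```bash
python3 shift.py '[[0.0016,0,0.004,0,0,0,0.065],[0,0,0,0,0,0,0.03],[0,0,0,0,0,0,0.03],[0,0,0,0,0,0,0.03],[0,0,0,0,0,0,0.03],[0,0,-0.104,0,0,0,0.03],[0,0,-0.104,0,0,0,0.03],[0,0,-0.104,0,0,0,0.03],[0.0932,0.0318,0,0,0,0,0.03],[0.0932,0.0318,0,0,0,0,0.03],[0.0932,0.0318,0,0,0,0,0.03],[0.0932,0.0318,0,0,0,0,0.03],[0.0932,0.0318,0,0,0,0,0.03],[0.0932,0.0318,0,0,0,0,0.03],[0.0932,0.0318,0,0,0,0,0.03],[0,0,0,0,0,0,0.03],[0,0,0.1,0,0,0,0.03],[0,0,0.08,0,0,0,0.03],[0,0,0,0,0,0,0.03],[0,0,0,0,0,0,0.03]]' 15
```

```text
time: 18.55
tool_pos: [0.5876, -0.0372, 0.1096]
eef_rot: [2.456, 1.956, 0.002]
contact_force: [0.6, -0.2, -1.2]
finger_gap: 0.0373
gripper_force: 15.0
```

To row units: 0.012 m / 0.5 = 0.024, 0.006 m / 0.5 = 0.012.

```bash
python3 shift.py '[[0,0.0008,0.024,0,0,0,0.03],[0,0,0.012,0,0,0,0.03],[0,0,0.008,0,0,0,0.03],[0,0,0.004,0,0,0,0.03],[0,0,0,0,0,0,0.03],[0,0,0,0,0,0,0.03]]'
```

```text
time: 19.3
tool_pos: [0.5874, -0.0364, 0.0841]
eef_rot: [2.456, 1.958, 0.0]
contact_force: [-0.9, 0.2, 0.0]
finger_gap: 0.0372
gripper_force: 15.0
```

To row units: -0.05 m / 0.5 = -0.1, -0.04 m / 0.5 = -0.08.

```bash
python3 shift.py '[[0,0,0.001,0,0,0,0.03],[0,0,0,0,0,0,0.065],[0,0,0,0,0,0,0.065],[0,0,0,0,0,0,0.065],[0,0,-0.1,0,0,0,0.065],[0,0,-0.1,0,0,0,0.065],[-0.08,0,-0.03,0,0,0,0.065],[-0.08,0,0,0,0,0,0.065],[0,0,0,0,0,0,0.065],[0,0,0,0,0,0,0.065]]'; python3 - <<'E'
from h import *; import json
c=camrig.calibration("wrist"); json.dump({k:np.array(v).tolist() for k,v in c.items()},open("w6.json","w"))
a=snap("wrist","w6");cv2.imwrite("pics/w6c.png",cv2.resize(a[0:300,200:440],(480,600))[:,:,::-1])
E
```

```text
time: 20.55
tool_pos: [0.5692, -0.1139, 0.1982]
eef_rot: [-2.456, -1.957, -0.0]
contact_force: [0.1, 0.4, 0.2]
finger_gap: 0.0655
gripper_force: 0.0
```

View pics/w6c.png

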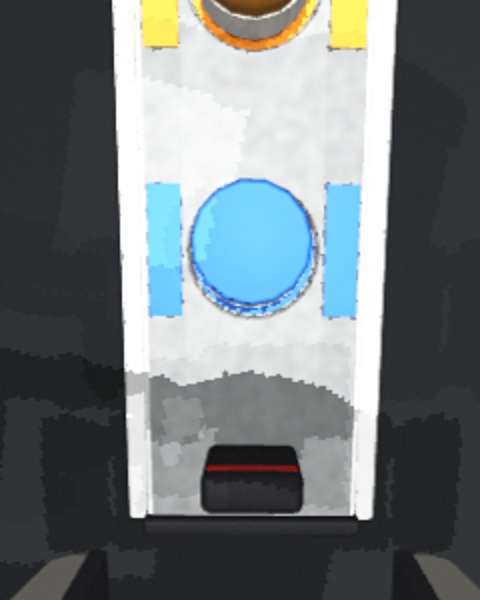

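Both jars stand in their nests. The blue cap is at (325.5,121) and the handle's top face is centred at about (326,245).

```bash
python3 - <<'E'
from h import *; import json
c=json.load(open("w6.json")); f=lambda *uv,z=.05: ray("wrist",uv,z,c)[:2]
print("cap",f(325.5,121,z=.114),"top edges",f(326,235.5,z=.1),f(326,256,z=.1),"red",f(326,234,z=.1))
u=np.array([.2236,.9747]); print("pred",np.array([.588,-.0375])-.078*u)
E
```

```text
cap [ 0.58707155 -0.03669352] top edges [ 0.57161329 -0.10555969] [ 0.56851677 -0.11907691] red [ 0.57183663 -0.10458474]
pred [ 0.5705592 -0.1135266]
```

To row units: 0.05 m / 0.5 = 0.1, -0.001 m / 0.5 = -0.002, -0.1745 rad / 3.1416 = -0.0555.

```bash
python3 shift.py '[[0,0,0,0,0,-0.0555,0.05],[0,0,0,0,0,-0.0555,0.05],[0,0,0,0,0,-0.0555,0.05],[0,0,0,0,0,-0.0555,0.05],[0,0,0,0,0,-0.0555,0.05],[0,0,0,0,0,-0.0555,0.05],[0,0,0,0,0,-0.0555,0.05],[0,0,0,0,0,-0.0555,0.05],[0,0,0,0,0,-0.0555,0.05],[-0.002,0.002,0.1,0,0,0,0.05],[0,0,0,0,0,0,0.05],[0,0,0,0,0,0,0.05]]'
```

```text
time: 22.1
tool_pos: [0.5711, -0.1131, 0.1495]
eef_rot: [0.352, 3.121, -0.0]
contact_force: [-0.5, -0.3, 0.1]
finger_gap: 0.0498
gripper_force: 0.0
```

To row units: 0.035 m / 0.5 = 0.07, 0.03 m / 0.5 = 0.06.

```bash
python3 shift.py '[[0,0,0.07,0,0,0,0.05],[0,0,0.06,0,0,0,0.05],[0,0,0,0,0,0,0.05],[0,0,0,0,0,0,0.05],[0,0,0,0,0,0,0.005],[0,0,0,0,0,0,0.005],[0,0,0,0,0,0,0.005],[0,0,0,0,0,0,0.005],[0,0,0,0,0,0,0.005]]' 25
```

```text
time: 23.22
tool_pos: [0.5707, -0.1132, 0.0836]
eef_rot: [0.354, 3.121, 0.001]
contact_force: [0.4, 2.8, 2.1]
finger_gap: 0.0139
gripper_force: 25.0
```

To row units: 0.01 m / 0.5 = 0.02.

```bash
python3 - <<'E'
from h import *; import json
c=json.load(open("w1.json")); u=np.array([.2236,.9747]);v=np.array([.9747,-.2236]);O=np.array([.608,.0501])
for X in (ray("side",(370,219.5),0)[:2],ray("wrist",(422,46),0,c)[:2]): print(X,"x",(X-O)@v,"travel",(X-O)@u+.045)
E
python3 shift.py '[[0,0.02,0,0,0,0,0.005],[0,0.02,0,0,0,0,0.005],[0,0.02,0,0,0,0,0.005],[0,0.02,0,0,0,0,0.005],[0,0.02,0,0,0,0,0.005],[0,0,0,0,0,0,0.005],[0,0,0,0,0,0,0.005]]'
```

```text
[0.71407474 0.08644605] x 0.09526407612434099 travel 0.10414480331729066
[0.7149358  0.08115557] x 0.09728629657866136 travel 0.09918070453465938
time: 24.1
tool_pos: [0.5822, -0.0644, 0.0836]
eef_rot: [0.353, 3.121, 0.001]
contact_force: [1.8, 0.7, 1.7]
finger_gap: 0.0137
gripper_force: 25.0
```

To row units: 0.012 m / 0.5 = 0.024, 0.01 m / 0.5 = 0.02.

```bash
f(){ python3 -c "
from h import *
o=arm.get_obs();u=np.array([.2236,.9747]);p=o['tool_pos'][:2]-[.5707,-.1132];print(round(p@u*1000,2),round(o['contact_force'][:2]@u,2),round(o['time'],2))"; }
declare -f f > f.sh
python3 shift.py '[[0,0.024,0,0,0,0,0.005],[0,0.024,0,0,0,0,0.005],[0,0.02,0,0,0,0,0.005],[0,0,0,0,0,0,0.005],[0,0,0,0,0,0,0.005]]' >/dev/null; f
python3 shift.py '[[0,0.004,0,0,0,0,0.005],[0,0,0,0,0,0,0.005]]' >/dev/null; f
python3 shift.py '[[0,0.004,0,0,0,0,0.005],[0,0,0,0,0,0,0.005]]' >/dev/null; f
python3 shift.py '[[0,0.004,0,0,0,0,0.005],[0,0,0,0,0,0,0.005]]' >/dev/null; f
python3 shift.py '[[0,0.004,0,0,0,0,0.005],[0,0,0,0,0,0,0.005]]' >/dev/null; f
```

```text
84.97 2.02 24.73
86.33 0.27 24.98
88.22 -0.85 25.23
90.23 0.02 25.48
92.45 0.69 25.73
```

To row units: 0.0015 m / 0.5 = 0.003.

```bash
. ./f.sh
python3 shift.py '[[0,0.003,0,0,0,0,0.005],[0,0,0,0,0,0,0.005]]' >/dev/null; f
python3 shift.py '[[0,0.003,0,0,0,0,0.005],[0,0,0,0,0,0,0.005]]' >/dev/null; f
python3 shift.py '[[0,0.003,0,0,0,0,0.005],[0,0,0,0,0,0,0.005]]' >/dev/null; f
python3 shift.py '[[0,0.003,0,0,0,0,0.005],[0,0,0,0,0,0,0.005]]' >/dev/null; f
```

```text
94.23 2.56 25.98
96.13 3.04 26.23
97.93 3.99 26.48
98.7 1.56 26.73
```

To row units: 0.001 m / 0.5 = 0.002.

```bash
. ./f.sh
python3 shift.py '[[0,0.002,0,0,0,0,0.005],[0,0,0,0,0,0,0.005]]' >/dev/null; f
python3 shift.py '[[0,0.002,0,0,0,0,0.005],[0,0,0,0,0,0,0.005]]' >/dev/null; f
python3 shift.py '[[0,0.002,0,0,0,0,0.005],[0,0,0,0,0,0,0.005]]' >/dev/null; f
```

```text
98.9 -1.04 26.98
99.12 -4.27 27.23
99.9 -5.28 27.48
```

The force changes sign at about 98.9 mm: drawn forward before it, resisted by 5 N after. That's the notch, so I step back 2 mm and let it settle.

To row units: -0.002 m / 0.5 = -0.004.

```bash
. ./f.sh
python3 shift.py '[[0,-0.004,0,0,0,0,0.005],[0,0,0,0,0,0,0.005],[0,0,0,0,0,0,0.005],[0,0,0,0,0,0,0.005]]' ; f
python3 shift.py '[[0,0,0,0,0,0,0.005],[0,0,0,0,0,0,0.005],[0,0,0,0,0,0,0.005],[0,0,0,0,0,0,0.005]]' >/dev/null; f
python3 - <<'E'
from h import *
b=snap("side","s9"); d=snap("scene","c9")
m=np.hstack([cv2.resize(d[200:320,260:440],(450,300)),cv2.resize(b[150:300,290:430],(350,300))]); cv2.imwrite("pics/m9.png",m[:,:,::-1])
E
```

```text
time: 27.98
tool_pos: [0.5933, -0.017, 0.0836]
eef_rot: [0.353, 3.12, -0.0]
contact_force: [4.7, -1.6, 0.7]
finger_gap: 0.0136
gripper_force: 25.0
98.78 -0.49 27.98
98.82 -0.71 28.48
```

View pics/m9.png

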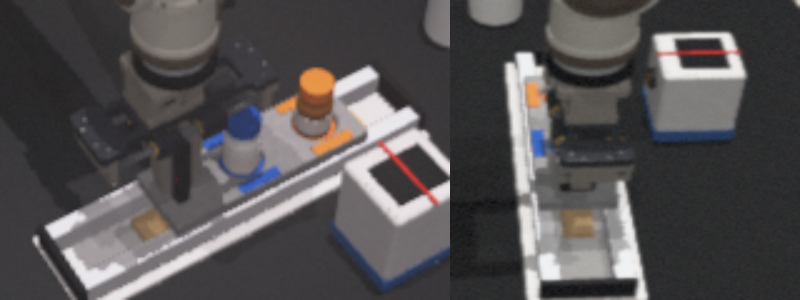

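The jars are upright in their nests, the handle is gripped, and the carriage is held in the notch at near-zero force along the rail. I hand in.

```bash
python3 -c "
from rig import arm, camrig, workorder
print(workorder.close_job())"
```

```text
the job is handed in; nothing more can be done
None
```

The job is handed in, though the interface returned no verdict: the last images show both jars upright in the nests of their own colours, and the gripper holds the handle at 25 N with the carriage at the notch, felt at about 98.9 mm of travel, after about 28.5 s.

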